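# Put the ceramic diffuser back together on its granite coaster

## Robot

A 6-joint arm with a two-finger parallel gripper is mounted at the origin on the work surface. World frame = base frame: x ahead of the robot, y to its left, z up, the work surface at z = 0. Lengths are in m, angles in rad, forces in N, time in s.
With the tool pointing down it reaches from about 0.3 to 0.85 m from the base axis. Payload 5.4 kg.
Tool frame: the origin (TCP) lies at the very end of the fingers, on their centre line; the grasp point (between the pads) lies behind it (r.grip_depth is the z of the grasp point in the tool frame, in m); z points along the fingers, y is the line along which they close (so a half turn about z gives the same grasp; the last joint's range is limited). The gripper opens to 85 mm and grips with 20 to 120 N. Pads are 22 mm wide; open, the fingers measure 114 mm over their backs; the gripper's body (76 mm by 85 mm) begins 54 mm behind the grasp point. The pads swing forward as they close: fully open they stand 13 mm farther back than shut.
Start: joints at [1.042, 0.158, 1.597, -0, 1.386, -0.21], TCP at [0.18, 0.546, 0.195] pointing down, gripper open.
Joint ranges: [-2.91, 2.91], [-0.94, 2.29], [0.18, 2.7], [-1.29, 4.43], [0.17, 2.64], [-3, 3]. Speed limits (rad/s): [2.57, 2.57, 3.14, 3.14, 3.14, 3.14].

## Interface

Orientations are given as a rotation vector (axis times angle).
In Python, from plant import r, viewer, find_in, regions_of gives the robot as it stands. The module is installed in compiled form; this text tells all that it offers.
- The arm moves only by the shell command python3 -m pendant 'ROWS' [FORCE]. ROWS is JSON, a list of rows, each a list of 3 entries, a list of its own where there are three numbers: the closure, from -1 (fully open) to 1 (shut), then the shift along the world's x, y, z in cm, then the turn, a rotation vector about the world's x, y, z in rad. In form: [[claw, [dx, dy, dz], [ax, ay, az]], ...]. A call has exactly 5 rows; each row is the pose to reach, as a shift and turn from the pose commanded when the call began; what a row does not reach only later rows make up. A row lasts 1/12 s, in which the tool goes at most 41.7 mm and 7.16 degrees, less where a joint would pass 70% of its speed; a pose out of reach is approached as far as the arm can. A call with a gripper value outside its range is refused whole. The fingers move at their own pace and stop on an object; FORCE is the grip in N (left out, the last holds). Time passes only in rows, so rows that repeat a pose let the fingers close, or fill a call up. It gives the time, the measured TCP pose, the force, the opening and the grip force at its end, in the units of the state.
- r.sense(): the state, without advancing time (a new reading comes with each control period).
- viewer.capture(name): name is "scene" or "side" or "wrist"; returns a dict with "pixels" (480x640x3 uint8, red, green, blue), "K" (3x3 intrinsics, pixels), "eye" and "orientation" of the camera in the world. Camera axes: x right, y down, z forward; pixel columns grow to the right and rows downward; lengths in m; the calibration is good to about 2 mm. A picture is of the moment at which its call begins. There is no depth.
- r.finish_job(): hands the job in; it is judged then, once.
Trained networks look in a picture, given as the dict that the camera call returned (one of the last four; its "shot" number tells which), for a name from the list of things; names that differ only in an ending like _2 or _b are one class to them, and where a whole thing is asked for, a point or a joint stands for the part that bears it (a point fixed in the world has none). Each returns a list of dicts, best first, with "score" (0 to 1); they miss things now and then, are a little off and sometimes report something else, mostly with a low value. They report only what shows in the picture. A call takes as long as a camera call. They do not tell look-alikes from the thing itself.
- find_in(picture, target): "xyz" ([x, y, z] in m, in world coordinates, good to about 4 mm: the middle of the surface that is visible of it).
- regions_of(picture, target): "mask" (480x640 bool, what is visible of it).
The state is a dict: "t": time; "q": joint angles; "qd": joint speeds; "joint_efforts": joint torques, N m; "tcp_pos": TCP position; "eef_rot": TCP orientation; "contact_force": force on the tool from outside, world axes, zero at the start; "moment": the same for the moment, N m; "finger_gap": opening from 0.0 (shut) to 1.0 (fully open); "gripper_force": force on a finger pad.
Only numpy, scipy, OpenCV 4.12 (cv2) and the standard library are available. Lean on these libraries where they do the work, as an engineer would, in place of code of your own. Each camera call takes 0.05 s, during which the arm holds its last target. There are 200 camera calls.

## Task

The diffuser was taken apart for cleaning; rebuild it as one upright stack in the middle of the square granite coaster (not the round cork one), one part at a time from the bottom up: first the bamboo foot, recess upward, on the coaster, then the white ceramic pot standing in the foot's recess, then the steel oil dish with its stem down in the pot's mouth and its flange on the rim, and last the lid with its skirt over the dish. Set each part down gently and let go of it before fetching the next, never dropping one; leave the car key and the sunglasses box where they are.

Things in the scene. Friction and masses are not known exactly. Their poses are not given: they have to be found in the camera images.
- granite_coaster: Polished dark granite coaster, square 100 x 100 mm, 10 mm thick, fixed to the console; origin at the centre of its underside (top face 10 mm above), z up, x and y along its sides. The diffuser is built here.
- cork_coaster: Round cork coaster, 96 mm across, 7 mm thick, fixed; not used. Origin at the centre of its underside, z up. It and the granite coaster swap places between starts.
- foot: Loose bamboo foot: a plain round disc 66 mm across and 24 mm high (90 g) with a round recess in its top, 58 mm across and 8 mm deep (recess floor 16 mm above the underside). Stands recess upward. Origin at the centre of its underside, z up. Grip it across its 66 mm outside.
- pot: Loose matte white ceramic pot, open at the top and empty, 62 mm high (220 g): 48 mm across at the underside, widening over the lowest 14 mm to 56 mm and straight above; wall 5 mm, mouth 46 mm across. Stands upright. Origin at the centre of its underside, z up. In the foot it stands on the recess floor, its origin 16 mm above the foot's.
- dish: Loose steel oil dish (120 g), 24 mm high: a stem 36 mm across and 16 mm high under a flange-like shallow dish 66 mm across and 8 mm thick (16 to 24 mm above the underside). Stands on its stem. Origin at the centre of the stem's underside, z up. Grip it across the 66 mm flange. On the pot the flange rests on the rim, its origin 46 mm above the pot's.
- lid: Loose white ceramic lid (140 g), 83 mm across, with ten small dark holes round an upright bamboo knob 20 mm across. Its skirt, 77 mm across inside, hangs 8 mm below the plate; plate top 13 mm, knob top 39 mm above the skirt's lower edge. Stands on its skirt. Origin at the centre of the skirt's lower edge, z up. Grip it by the knob. On the dish the plate rests on the dish's top, its origin 16 mm above the dish's.
- car_key: Bystander: loose steel car key lying flat, 69 mm long, 30 mm wide, 10 mm thick; origin near its middle on the underside, x towards the blade. Leave it alone.
- glasses_box: Bystander: clear acrylic sunglasses box with closed lid, 170 x 70 x 60 mm high, loose (0.5 kg); origin at the centre of its underside, x along its length. Leave it alone.
- bamboo_tray: Bystander: two-tier bamboo tray, 220 x 160 mm, 130 mm high, fixed; origin at the centre of its underside, x along its length.
There are look-alikes about, which are no part of the job. Leave any red look-alike of the lid alone. What is shaped like the foot but blue is not meant.

How it is judged:
On the way, in this order (a step that is already met when the one before it is completed fails the run):
1. the foot stands released on the middle of the granite coaster (horizontal distance between foot and granite_coaster below 0.015 m and z of foot in the frame of granite_coaster between 0.006 and 0.014 m and angle between foot's own z axis and vertical below 0.08 rad and contact force between the fingers and foot below 0.1 N), for 0.2 s.
2. the pot stands released in the foot's recess (horizontal distance between pot and foot below 0.009 m and z of pot in the frame of foot between 0.012 and 0.02 m and angle between pot's own z axis and vertical below 0.08 rad and contact force between the fingers and pot below 0.1 N), for 0.2 s.
3. the dish sits released in the pot's mouth (horizontal distance between dish and pot below 0.009 m and z of dish in the frame of pot between 0.042 and 0.05 m and angle between dish's own z axis and vertical below 0.08 rad and contact force between the fingers and dish below 0.1 N), for 0.2 s.
4. the lid sits released over the dish (horizontal distance between lid and dish below 0.009 m and z of lid in the frame of dish between 0.012 and 0.02 m and angle between lid's own z axis and vertical below 0.08 rad and contact force between the fingers and lid below 0.1 N), for 0.2 s.
At the end, for the whole second after the job is handed in: The foot stands within 15 mm of the granite coaster's centre on its top; the pot stands in the foot's recess, the dish sits on the pot's rim and the lid on the dish, each within 9 mm of the axis of the part below and 4 mm of its seated height; all four upright within 0.08 rad, released and at rest (all of step 1 and all of step 2 and all of step 3 and all of step 4 and linear speed of each of foot, pot, dish, lid below 0.02 m/s); the robot touches nothing.
It fails at once if the car key is shifted by more than 25 mm (distance of car_key from where it was at the start of the episode above 0.025 m).
It fails at once if the sunglasses box is shifted by more than 25 mm (distance of glasses_box from where it was at the start of the episode above 0.025 m).
It fails at once if a part of the diffuser is dropped (falls faster than 0.6 m/s with no finger on it) ((contact force between the fingers and foot below 0.01 N and linear speed of foot above 0.6 m/s) or (contact force between the fingers and pot below 0.01 N and linear speed of pot above 0.6 m/s) or (contact force between the fingers and dish below 0.01 N and linear speed of dish above 0.6 m/s) or (contact force between the fingers and lid below 0.01 N and linear speed of lid above 0.6 m/s)).
It also fails if it takes over 106 s, if anything falls off the work surface, if the arm or the gripper's body presses on something with over 40 N, if the wrist force passes 120 N, or if a joint passes its speed limit or range.

## Working session

There is one attempt and no reset: what is moved stays moved. The work goes in short steps, Python scripts to look and compute and a shell command to move; the robot and the scene stay as the last step left them, time stands still between calls to the robot, and variables do not carry over. Pictures are saved under pics/ and viewed, at most 14 in all, crops included, and the job is handed in when it is done.

```bash
mkdir -p pics; cat > h.py <<'E'
import numpy as np, cv2
from plant import r, viewer, find_in, regions_of
from scipy.spatial.transform import Rotation as R
def Rm(p):
    o=np.array(p["orientation"],float)
    return o if o.shape==(3,3) else (R.from_rotvec(o).as_matrix() if o.size==3 else R.from_quat(o).as_matrix())
def ray(p,u,v,z):
    d=Rm(p)@np.linalg.inv(p["K"])@np.array([u,v,1.]); e=np.array(p["eye"])
    return e+d*(z-e[2])/d[2]
def proj(p,x):
    c=np.array(p["K"])@(Rm(p).T@(np.array(x)-np.array(p["eye"]))); return c[:2]/c[2]
def save(p,n): cv2.imwrite(f"pics/{n}.png",cv2.cvtColor(p["pixels"],cv2.COLOR_RGB2BGR))
E
python3 - <<'E'
from h import *
s=r.sense(); print(s["tcp_pos"],s["eef_rot"],r.grip_depth,s["contact_force"])
for n in ["scene","side"]:
    p=viewer.capture(n); save(p,n+"0"); print(n,p["eye"],p["orientation"])
    for t in "granite_coaster cork_coaster foot pot dish lid car_key glasses_box bamboo_tray".split():
        for d in find_in(p,t)[:3]:
            if d["score"]>.2: print(t,np.round(d["xyz"],3),round(d["score"],2),proj(p,d["xyz"]).round())
E
```

```text
[0.17989294 0.5454257  0.19440678] [-4.98480058e-01 -3.10112161e+00  2.81418243e-03] -0.0187 [-0.23303614 -0.0404194  -0.20242231]
scene [0.93021847 0.2736227  0.90501092] [-1.3426949  -2.45704599  0.70845558]
granite_coaster [ 0.61  -0.142  0.011] 0.61 [246. 265.]
cork_coaster [0.64  0.177 0.009] 0.61 [366. 354.]
foot [ 0.344 -0.105  0.012] 0.81 [326. 190.]
foot [ 0.446 -0.064  0.011] 0.8 [317. 228.]
pot [0.435 0.068 0.04 ] 0.98 [371. 245.]
dish [ 0.428 -0.266  0.018] 0.76 [251. 184.]
lid [0.411 0.382 0.016] 0.96 [510. 313.]
lid [0.308 0.23  0.013] 0.82 [461. 243.]
lid [0.433 0.256 0.016] 0.68 [448. 291.]
car_key [0.569 0.014 0.009] 0.81 [316. 286.]
glasses_box [0.669 0.381 0.058] 0.74 [462. 421.]
bamboo_tray [ 0.662 -0.4    0.106] 0.93 [128. 204.]
side [ 0.40519726 -1.09111118  0.7215428 ] [-2.135793    0.07124664 -0.03781136]
granite_coaster [ 0.441 -0.077  0.016] 0.34 [307. 266.]
cork_coaster [0.566 0.005 0.005] 0.67 [356. 248.]
cork_coaster [0.639 0.168 0.006] 0.58 [376. 215.]
foot [ 0.34  -0.119  0.018] 0.73 [263. 277.]
foot [ 0.439 -0.079  0.016] 0.6 [306. 266.]
pot [0.437 0.044 0.043] 0.57 [303. 229.]
dish [ 0.429 -0.272  0.015] 0.78 [306. 322.]
lid [0.402 0.368 0.009] 0.93 [287. 184.]
lid [0.297 0.214 0.013] 0.85 [250. 208.]
lid [0.426 0.246 0.007] 0.61 [297. 203.]
car_key [0.567 0.005 0.002] 0.47 [357. 249.]
glasses_box [0.652 0.342 0.043] 0.79 [372. 175.]
bamboo_tray [0.436 0.041 0.043] 0.69 [303. 230.]
bamboo_tray [ 0.653 -0.455  0.097] 0.57 [444. 351.]
```

View pics/scene0.png

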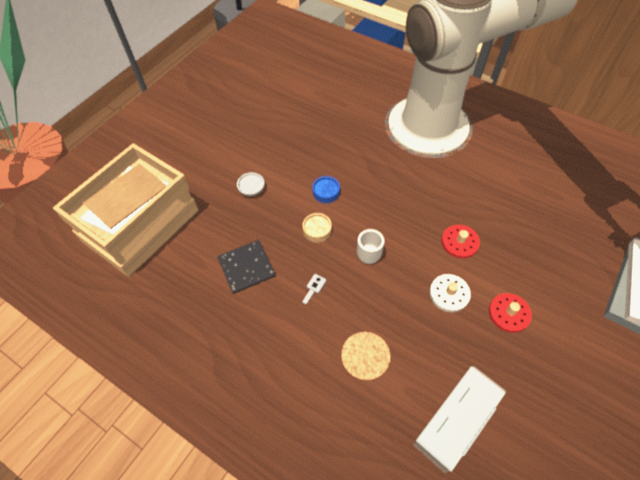

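View pics/side0.png

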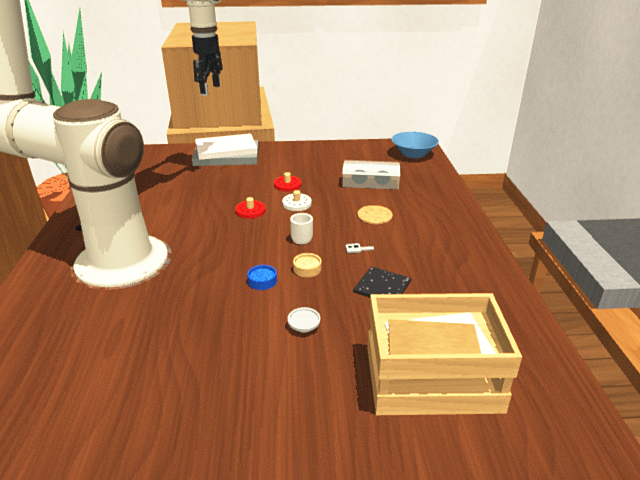

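The scene view shows the granite coaster at (246,265), bamboo foot at (317,228) and pot at (371,245). The dish is at (251,184) and the white lid at (450,292). The blue foot at (326,190) and the red lids at (461,240) and (511,312) are look-alikes; the side view agrees. Next I'll fit silhouettes to refine the positions.

```bash
cat >> h.py <<'E'
from scipy.optimize import minimize
MOD={"foot":[(.033,0),(.033,.024)],"pot":[(.024,0),(.028,.014),(.028,.062)],"dish":[(.018,0),(.033,.016),(.033,.024)],
"lid":[(.0415,0),(.0415,.013),(.01,.013),(.01,.039)],"granite_coaster":None,"cork_coaster":[(.048,0),(.048,.007)]}
def pts(t,yaw=0):
    if MOD[t] is None:
        a=yaw+np.pi/4+np.arange(4)*np.pi/2; return np.array([[.05*2**.5*np.cos(b),.05*2**.5*np.sin(b),z] for b in a for z in(0,.01)])
    a=np.linspace(0,2*np.pi,48); return np.vstack([np.c_[R_*np.cos(a),R_*np.sin(a),0*a+z] for R_,z in MOD[t]])
def groups(t,yaw):
    if MOD[t] is None: return [pts(t,yaw)]
    P=pts(t); n=48; return [P[i*n:(i+2)*n] for i in range(len(MOD[t])-1)]
def sil(p,t,x,z0,yaw=0):
    m=np.zeros((480,640),np.uint8)
    for g in groups(t,yaw):
        q=np.array([proj(p,v+[x[0],x[1],z0]) for v in g])
        cv2.fillConvexPoly(m,cv2.convexHull((q*16).astype(np.int32)),1,cv2.LINE_8,4)
    return m>0
def mask(p,t,guess):
    c=proj(p,guess); best=None
    for d in regions_of(p,t):
        m=d["mask"]; 
        if m.sum()<20: continue
        v,u=np.nonzero(m); e=np.hypot(u.mean()-c[0],v.mean()-c[1])
        if best is None or e<best[0]: best=(e,m,d["score"])
    return best
def fit(ps,t,g,z0=0.):
    ms=[(p,b[1]) for p in ps for b in [mask(p,t,[g[0],g[1],z0+.015])] if b and b[0]<40*(1+p["K"][0][0]/2000)]
    if not ms: return None
    def cost(v):
        c=0
        for p,m in ms:
            s=sil(p,t,v,z0,v[2] if len(v)>2 else 0); c+=1-(s&m).sum()/max(1,(s|m).sum())
        return c/len(ms)
    v0=[g[0],g[1]]; S=[v0,[g[0]+.01,g[1]],[g[0],g[1]+.01]]
    if MOD[t] is None: S=[s+[.4] for s in S]+[v0+[.8]]
    o=minimize(cost,S[0],method="Nelder-Mead",options=dict(initial_simplex=S,xatol=2e-4,fatol=1e-4))
    return o.x.round(4),round(1-o.fun,3),len(ms)
E
python3 - <<'E'
from h import *
A=viewer.capture("scene");B=viewer.capture("side")
for t,g in dict(granite_coaster=(.61,-.142),foot=(.445,-.07),pot=(.435,.06),dish=(.428,-.268),lid=(.43,.25)).items():
    print(t,fit([A],t,g),fit([B],t,g),fit([A,B],t,g))
E
```

```text
granite_coaster (array([ 0.6099, -0.1452,  1.0307]), np.float64(0.923), 1) (array([ 0.6045, -0.1475,  1.0136]), np.float64(0.821), 1) (array([ 0.6072, -0.1448,  1.0191]), np.float64(0.859), 2)
foot (array([ 0.4447, -0.0643]), np.float64(0.91), 1) (array([ 0.4412, -0.0686]), np.float64(0.906), 1) (array([ 0.4437, -0.067 ]), np.float64(0.891), 2)
pot (array([0.4368, 0.069 ]), np.float64(0.855), 1) (array([0.4329, 0.0635]), np.float64(0.914), 1) (array([0.435 , 0.0673]), np.float64(0.87), 2)
dish (array([ 0.4307, -0.2652]), np.float64(0.922), 1) (array([ 0.4262, -0.2684]), np.float64(0.909), 1) (array([ 0.4274, -0.2684]), np.float64(0.886), 2)
lid (array([0.4282, 0.2591]), np.float64(0.92), 1) (array([0.4252, 0.2557]), np.float64(0.87), 1) (array([0.4286, 0.2581]), np.float64(0.892), 2)
```

```bash
python3 -m pendant '[[-1,[7,-15,2],[0,0,0]],[-1,[7,-15,2],[0,0,0]],[-1,[7,-15,2],[0,0,0]],[-1,[7,-15,2],[0,0,0]],[-1,[7,-15,2],[0,0,0]]]' 40
python3 -m pendant '[[-1,[7,-15,0],[0,0,0]],[-1,[7,-15,0],[0,0,0]],[-1,[7,-15,0],[0,0,0]],[-1,[7,-15,0],[0,0,0]],[-1,[7,-15,0],[0,0,0]]]'
python3 -m pendant '[[-1,[6,-15,0],[0,0,0]],[-1,[6,-15,0],[0,0,0]],[-1,[6,-15,0],[0,0,0]],[-1,[6,-15,0],[0,0,0]],[-1,[6,-15,0],[0,0,0]]]'
python3 -m pendant '[[-1,[6,-16,0],[0,0,0]],[-1,[6,-16,0],[0,0,0]],[-1,[6,-16,0],[0,0,0]],[-1,[6,-16,0],[0,0,0]],[-1,[6,-16,0],[0,0,0]]]'
python3 - <<'E'
from h import *
p=viewer.capture("wrist"); save(p,"w1"); print(p["eye"],p["K"][0],r.sense()["tcp_pos"])
for t,g in dict(granite_coaster=(.61,-.142),foot=(.445,-.07),pot=(.435,.06),dish=(.428,-.268)).items(): print(t,fit([p],t,g))
E
```

```text
t: 2.52
tcp_pos: [0.2532, 0.3917, 0.2163]
eef_rot: [0.507, 3.097, -0.002]
contact_force: [0.4, -0.2, -0.0]
finger_gap: 1.002
gripper_force: 0.0
t: 2.93
tcp_pos: [0.3233, 0.2407, 0.2156]
eef_rot: [0.511, 3.097, -0.003]
contact_force: [-0.5, 0.1, 0.4]
finger_gap: 0.999
gripper_force: 0.0
t: 3.35
tcp_pos: [0.3822, 0.0911, 0.2157]
eef_rot: [0.51, 3.098, -0.003]
contact_force: [-0.1, 0.6, -0.1]
finger_gap: 0.997
gripper_force: 0.0
t: 3.77
tcp_pos: [0.4419, -0.0687, 0.2156]
eef_rot: [0.506, 3.099, -0.003]
contact_force: [-0.5, 0.9, -1.2]
finger_gap: 1.0
gripper_force: 0.0
[ 0.37084006 -0.04327597  0.39444019] [399.52642239   0.         321.62207632] [ 0.44122271 -0.06665006  0.21533967]
granite_coaster (array([ 0.6088, -0.1443,  1.0216]), np.float64(0.96), 1)
foot (array([ 0.4436, -0.0659]), np.float64(0.965), 1)
pot (array([0.4358, 0.0666]), np.float64(0.943), 1)
dish (array([ 0.428 , -0.2674]), np.float64(0.951), 1)
```

View pics/w1.png

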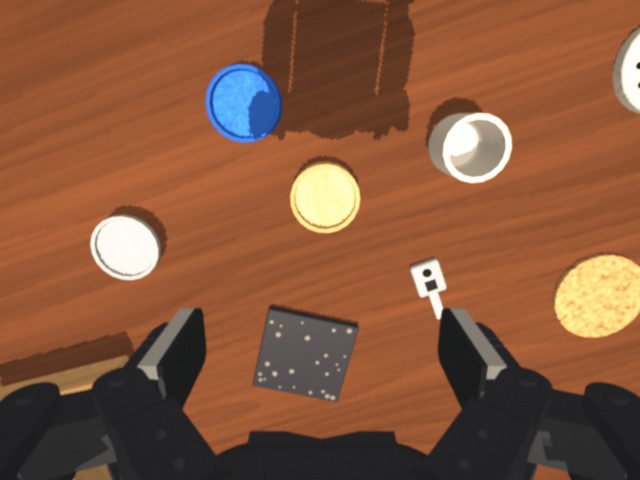

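The wrist view shows the foot at (325,197), the pot at (470,147), the dish at (125,247) and the granite coaster at (305,353). All fits exceed 0.94. I'll go down on the foot.

```bash
python3 -m pendant '[[-1,[0.25,0.1,-18],[0,0,0]],[-1,[0.25,0.1,-18],[0,0,0]],[-1,[0.25,0.1,-18],[0,0,0]],[-1,[0.25,0.1,-18],[0,0,0]],[-1,[0.25,0.1,-18],[0,0,0]]]'
python3 -m pendant '[[-1,[0,0,-1],[0,0,0]],[-1,[0,0,-2],[0,0,0]],[-1,[0,0,-3.3],[0,0,0]],[-1,[0,0,-3.3],[0,0,0]],[-1,[0,0,-3.3],[0,0,0]]]'
python3 -m pendant '[[1,[0,0,0],[0,0,0]],[1,[0,0,0],[0,0,0]],[1,[0,0,0],[0,0,0]],[1,[0,0,0],[0,0,0]],[1,[0,0,0],[0,0,0]]]' 40
python3 -m pendant '[[1,[0,0,0],[0,0,0]],[1,[0,0,0],[0,0,0]],[1,[0,0,0.3],[0,0,0]],[1,[0,0,0.6],[0,0,0]],[1,[0,0,1],[0,0,0]]]'
```

```text
t: 4.43
tcp_pos: [0.4379, -0.0592, 0.0298]
eef_rot: [-0.493, -3.093, -0.004]
contact_force: [-1.2, 0.5, -0.2]
finger_gap: 1.002
gripper_force: 0.0
t: 4.85
tcp_pos: [0.4433, -0.0628, 0.0032]
eef_rot: [0.497, 3.101, -0.0]
contact_force: [0.0, 0.1, 0.0]
finger_gap: 1.0
gripper_force: 0.0
t: 5.27
tcp_pos: [0.443, -0.0631, 0.0028]
eef_rot: [0.499, 3.101, -0.0]
contact_force: [-0.2, -0.0, -0.2]
finger_gap: 0.304
gripper_force: 0.0
t: 5.68
tcp_pos: [0.4426, -0.0629, 0.0126]
eef_rot: [-0.499, -3.101, -0.0]
contact_force: [1.5, 0.3, -0.5]
finger_gap: 0.003
gripper_force: 0.0
```

```bash
python3 -m pendant '[[-1,[0,0,4],[0,0,0]],[-1,[0,0,8],[0,0,0]],[-1,[0,0,12],[0,0,0]],[-1,[0,0,12],[0,0,0]],[-1,[0,0,12],[0,0,0]]]'
python3 - <<'E'
from h import *
p=viewer.capture("wrist"); save(p,"w2"); print(p["eye"],r.sense()["tcp_pos"])
q=viewer.capture("side");save(q,"s2")
for t,g in dict(granite_coaster=(.61,-.142),foot=(.445,-.07),pot=(.435,.06)).items(): print(t,fit([p],t,g),fit([q],t,g))
E
```

```text
t: 6.1
tcp_pos: [0.4451, -0.064, 0.1358]
eef_rot: [0.497, 3.095, -0.003]
contact_force: [-0.1, -0.8, -1.0]
finger_gap: 0.707
gripper_force: 0.0
[ 0.37289939 -0.03879413  0.31422647] [ 0.44335563 -0.06325111  0.1334074 ]
granite_coaster (array([ 0.6049, -0.1426,  1.0025]), np.float64(0.825), 1) (array([ 0.6065, -0.1458,  1.0081]), np.float64(0.782), 1)
foot (array([ 0.4433, -0.0654]), np.float64(0.95), 1) (array([ 0.4406, -0.0666]), np.float64(0.828), 1)
pot (array([0.4358, 0.0668]), np.float64(0.956), 1) (array([0.4328, 0.0651]), np.float64(0.922), 1)
```

View pics/w2.png

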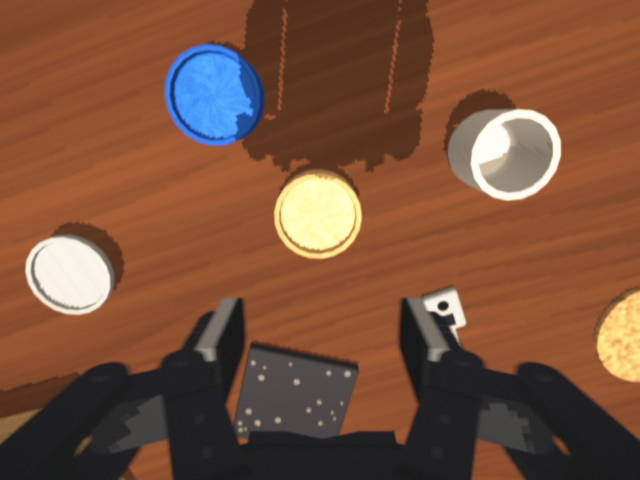

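```bash
python3 - <<'E'
from h import *
s=r.sense();p=viewer.capture("wrist"); T=np.array(s["tcp_pos"]);Ro=R.from_rotvec(s["eef_rot"]).as_matrix()
print(T,s["eef_rot"],s["q"],s["finger_gap"]); print(Ro.round(3)); print("camR in tool",(Ro.T@Rm(p)).round(3),"eye in tool",(Ro.T@(np.array(p["eye"])-T)).round(4))
for o in [(0,0,0),(0,.0425,-.013),(0,-.0425,-.013),(0,0,.05),(0,0,.11)]: print(o,proj(p,T+Ro@np.array(o)).round())
q=viewer.capture("side"); print("side tcp px",proj(q,T).round()); cv2.imwrite("pics/s3.png",cv2.resize(cv2.cvtColor(q["pixels"][100:340,180:500],cv2.COLOR_RGB2BGR),(800,600)))
E
```

```text
[ 0.44203477 -0.06269413  0.1313598 ] [-4.98429334e-01 -3.09967705e+00 -9.02308303e-04] [-4.12811071e-01 -1.22405760e-01  2.01234431e+00  3.23039742e-05
  1.25382863e+00 -1.66474631e+00] 0.9959402884345396
[[-0.95   0.313 -0.002]
 [ 0.313  0.95   0.001]
 [ 0.002  0.    -1.   ]]
camR in tool [[ 0.    -0.956 -0.292]
 [ 1.     0.     0.001]
 [-0.001 -0.292  0.956]] eye in tool [ 0.0751  0.0012 -0.179 ]
(0, 0, 0) [319. 279.]
(0, 0.0425, -0.013) [413. 290.]
(0, -0.0425, -0.013) [225. 290.]
(0, 0, 0.05) [319. 246.]
(0, 0, 0.11) [320. 221.]
side tcp px [307. 219.]
```

View pics/s3.png

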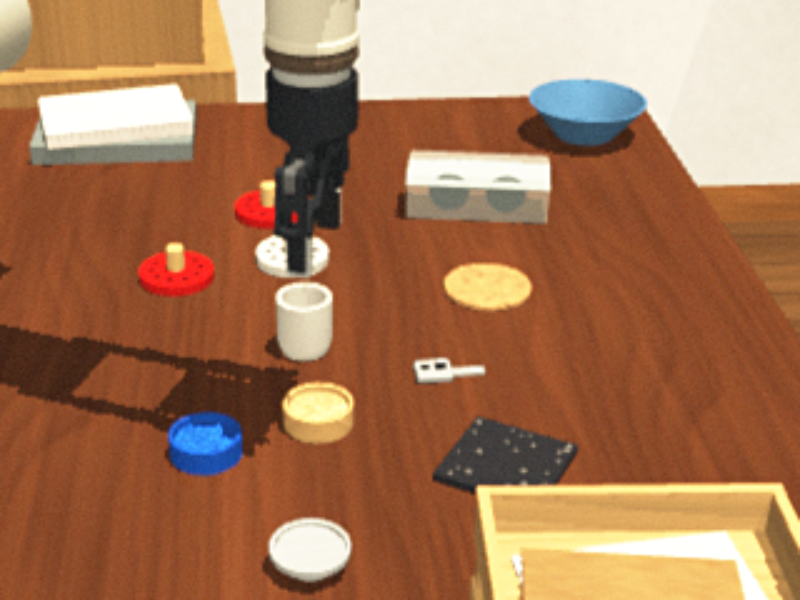

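The side view shows the fingertips well above the reported TCP: midpoint at about crop (318,245), against a projection of (317,297). The fingers closed in the air above the foot, which has not moved. I'll shut them once and measure the true tip offset.

```bash
python3 -m pendant '[[1,[0,0,0],[0,0,0]],[1,[0,0,0],[0,0,0]],[1,[0,0,0],[0,0,0]],[1,[0,0,0],[0,0,0]],[1,[0,0,0],[0,0,0]]]'
python3 -m pendant '[[1,[0,0,0],[0,0,0]],[1,[0,0,0],[0,0,0]],[1,[0,0,0],[0,0,0]],[1,[0,0,0],[0,0,0]],[1,[0,0,0],[0,0,0]]]'
python3 - <<'E'
from h import *
s=r.sense();T=np.array(s["tcp_pos"]);Ro=R.from_rotvec(s["eef_rot"]).as_matrix()
out=[]
for n,(u0,v0,w,h) in dict(wrist=(220,180,200,300),side=(267,120,80,120)).items():
    p=viewer.capture(n); im=cv2.cvtColor(p["pixels"],cv2.COLOR_RGB2BGR).copy()
    c=cv2.resize(im[v0:v0+h,u0:u0+w],(400,600),interpolation=cv2.INTER_CUBIC)
    for z in (0,-.01,-.02,-.03,-.04,-.05):
        q=(proj(p,T+Ro@np.array([0,0,z]))-[u0,v0])*[400/w,600/h]; cv2.drawMarker(c,tuple(int(a) for a in q),(0,255,255),0,10,1)
    out.append(c)
cv2.imwrite("pics/tip.png",np.hstack(out))
E
```

```text
t: 7.02
tcp_pos: [0.4427, -0.063, 0.1324]
eef_rot: [0.499, 3.102, -0.0]
contact_force: [-0.1, 0.4, -0.6]
finger_gap: 0.295
gripper_force: 0.0
t: 7.43
tcp_pos: [0.4427, -0.063, 0.1324]
eef_rot: [0.499, 3.102, 0.0]
contact_force: [0.0, -0.3, -0.3]
finger_gap: 0.0
gripper_force: 0.0
```

View pics/tip.png

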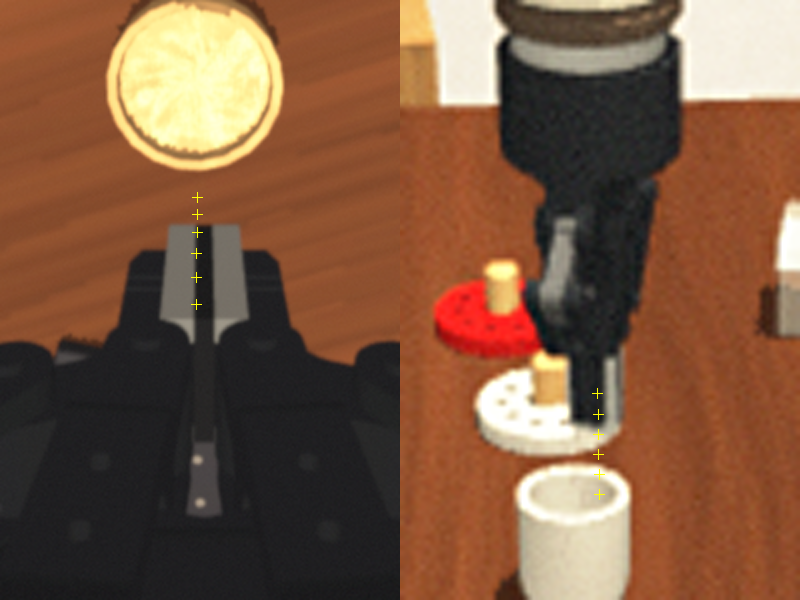

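The shut fingertips sit about 34 mm short of the reported TCP, on the -0.034 mark at side crop row ~428. They are laterally centred. So true tip z = reported z + 0.034, and I'll aim lower by that amount.

```bash
python3 -m pendant '[[-1,[0.1,-0.25,-2],[0,0,0]],[-1,[0.1,-0.25,-4],[0,0,0]],[-1,[0.1,-0.25,-6],[0,0,0]],[-1,[0.1,-0.25,-8],[0,0,0]],[-1,[0.1,-0.25,-8],[0,0,0]]]'
python3 -m pendant '[[-1,[0,0,0],[0,0,0]],[-1,[0,0,0],[0,0,0]],[-1,[0,0,0],[0,0,0]],[-1,[0,0,-2],[0,0,0]],[-1,[0,0,-3],[0,0,0]]]'
python3 -m pendant '[[-1,[0,0,-1.3],[0,0,0]],[-1,[0,0,-2.6],[0,0,0]],[-1,[0,0,-4],[0,0,0]],[-1,[0,0,-5.3],[0,0,0]],[-1,[0,0,-5.3],[0,0,0]]]'
python3 -m pendant '[[1,[0,0,0],[0,0,0]],[1,[0,0,0],[0,0,0]],[1,[0,0,0],[0,0,0]],[1,[0,0,0],[0,0,0]],[1,[0,0,0],[0,0,0]]]' 40
```

```text
t: 7.95
tcp_pos: [0.4404, -0.0641, 0.0487]
eef_rot: [-0.498, -3.094, -0.003]
contact_force: [-0.5, -0.1, -0.3]
finger_gap: 0.712
gripper_force: 0.0
t: 8.37
tcp_pos: [0.4446, -0.0659, 0.0228]
eef_rot: [0.498, 3.1, -0.001]
contact_force: [-0.3, 0.2, -0.6]
finger_gap: 0.997
gripper_force: 0.0
t: 8.78
tcp_pos: [0.4418, -0.0647, -0.0324]
eef_rot: [-0.498, -3.098, -0.002]
contact_force: [-1.1, 0.0, 0.4]
finger_gap: 1.001
gripper_force: 0.0
t: 9.2
tcp_pos: [0.4444, -0.0658, -0.0291]
eef_rot: [0.498, 3.101, -0.001]
contact_force: [-3.0, 0.8, 5.4]
finger_gap: 0.757
gripper_force: 43.3
```

```bash
python3 -m pendant '[[1,[0,0,2],[0,0,0]],[1,[0,0,4],[0,0,0]],[1,[2,-1,7],[0,0,0]],[1,[5,-2.4,7],[0,0,0]],[1,[8,-3.9,7],[0,0,0]]]'
python3 -m pendant '[[1,[3,-1.4,0],[0,0,0]],[1,[6,-2.8,0],[0,0,0]],[1,[8.5,-3.95,0],[0,0,0]],[1,[8.5,-3.95,0],[0,0,0]],[1,[8.5,-3.95,0],[0,0,0]]]'
python3 -m pendant '[[1,[0,0,-2],[0,0,0]],[1,[0,0,-3],[0,0,0]],[1,[0,0,-4],[0,0,0]],[1,[0,0,-4],[0,0,0]],[1,[0,0,-4],[0,0,0]]]'
python3 - <<'E'
from h import *
print(r.sense()["tcp_pos"],r.sense()["contact_force"])
p=viewer.capture("scene");q=viewer.capture("wrist"); save(q,"w4")
z=r.sense()["tcp_pos"][2]+.029
print(fit([p],"foot",(.609,-.144),z),fit([q],"foot",(.609,-.144),z),fit([q],"granite_coaster",(.609,-.144)))
E
```

```text
t: 9.62
tcp_pos: [0.5269, -0.1056, 0.043]
eef_rot: [0.497, 3.096, -0.003]
contact_force: [0.5, 0.5, -0.9]
finger_gap: 0.755
gripper_force: 45.3
t: 10.03
tcp_pos: [0.6099, -0.1447, 0.0401]
eef_rot: [0.499, 3.1, -0.001]
contact_force: [-0.1, 0.4, -0.9]
finger_gap: 0.758
gripper_force: 45.3
t: 10.45
tcp_pos: [0.6077, -0.1434, -0.0012]
eef_rot: [-0.498, -3.1, -0.001]
contact_force: [0.5, 1.1, -0.7]
finger_gap: 0.758
gripper_force: 45.3
[ 0.60765849 -0.14340569 -0.00119012] [ 0.53568811  1.07624966 -0.65656099]
(array([ 0.6097, -0.141 ]), np.float64(0.373), 1) (array([ 0.6081, -0.1426]), np.float64(0.966), 1) None
```

```bash
python3 -m pendant '[[1,[0,-0.05,-0.5],[0,0,0]],[1,[0,-0.1,-1],[0,0,0]],[1,[0,-0.1,-1.5],[0,0,0]],[1,[0,-0.1,-1.5],[0,0,0]],[1,[0,-0.1,-1.5],[0,0,0]]]'
python3 -m pendant '[[1,[0,0,-0.1],[0,0,0]],[1,[0,0,-0.2],[0,0,0]],[1,[0,0,-0.3],[0,0,0]],[1,[0,0,-0.3],[0,0,0]],[1,[0,0,-0.3],[0,0,0]]]'
```

```text
t: 11.12
tcp_pos: [0.6081, -0.1447, -0.0165]
eef_rot: [-0.499, -3.1, -0.001]
contact_force: [0.6, -0.5, -1.1]
finger_gap: 0.759
gripper_force: 45.3
t: 11.53
tcp_pos: [0.6088, -0.145, -0.0186]
eef_rot: [0.499, 3.102, -0.0]
contact_force: [0.7, -0.4, -0.7]
finger_gap: 0.757
gripper_force: 45.3
```

```bash
python3 -m pendant '[[1,[0,0,-0.05],[0,0,0]],[1,[0,0,-0.1],[0,0,0]],[1,[0,0,-0.15],[0,0,0]],[1,[0,0,-0.15],[0,0,0]],[1,[0,0,-0.15],[0,0,0]]]'
python3 -m pendant '[[1,[0,0,-0.05],[0,0,0]],[1,[0,0,-0.1],[0,0,0]],[1,[0,0,-0.15],[0,0,0]],[1,[0,0,-0.15],[0,0,0]],[1,[0,0,-0.15],[0,0,0]]]'
```

```text
t: 11.95
tcp_pos: [0.6089, -0.1451, -0.019]
eef_rot: [-0.498, -3.102, 0.0]
contact_force: [-3.5, 1.8, 6.7]
finger_gap: 0.758
gripper_force: 45.9
t: 12.37
tcp_pos: [0.6089, -0.1451, -0.0191]
eef_rot: [-0.498, -3.101, 0.0]
contact_force: [-8.6, 2.7, 15.2]
finger_gap: 0.757
gripper_force: 46.7
```

```bash
python3 -m pendant '[[1,[0,0,0.2],[0,0,0]],[-1,[0,0,0.2],[0,0,0]],[-1,[0,0,0.2],[0,0,0]],[-1,[0,0,0.2],[0,0,0]],[-1,[0,0,0.2],[0,0,0]]]'
python3 -m pendant '[[-1,[0,0,0],[0,0,0]],[-1,[0,0,2],[0,0,0]],[-1,[0,0,6],[0,0,0]],[-1,[0,0,10],[0,0,0]],[-1,[-3,3,12],[0,0,0]]]'
python3 - <<'E'
from h import *
p=viewer.capture("wrist");print(fit([p],"foot",(.609,-.144),.01),fit([p],"granite_coaster",(.609,-.144)),fit([p],"pot",(.436,.067)))
E
python3 -m pendant '[[-1,[-7,9,0],[0,0,0]],[-1,[-7,9,0],[0,0,0]],[-1,[-7,9,0],[0,0,0]],[-1,[-7,9,0],[0,0,0]],[-1,[-7,9,0],[0,0,0]]]'
python3 -m pendant '[[-1,[-7.3,9.2,0],[0,0,0]],[-1,[-7.3,9.2,0],[0,0,0]],[-1,[-7.3,9.2,0],[0,0,0]],[-1,[-7.3,9.2,0],[0,0,0]],[-1,[-7.3,9.2,0],[0,0,0]]]'
python3 - <<'E'
from h import *
p=viewer.capture("wrist");save(p,"w5");print(r.sense()["tcp_pos"],fit([p],"pot",(.436,.067)),fit([p],"lid",(.43,.258)),fit([p],"foot",(.609,-.144),.01),fit([p],"granite_coaster",(.609,-.144)))
E
```

```text
t: 12.78
tcp_pos: [0.6086, -0.145, -0.0199]
eef_rot: [-0.499, -3.101, -0.0]
contact_force: [-0.3, -0.3, -0.2]
finger_gap: 1.001
gripper_force: 0.0
t: 13.2
tcp_pos: [0.5886, -0.1236, 0.1052]
eef_rot: [0.501, 3.087, -0.007]
contact_force: [1.6, -0.7, 2.4]
finger_gap: 0.998
gripper_force: 0.0
(array([ 0.6096, -0.1437]), np.float64(0.953), 1) (array([ 0.608 , -0.1444,  1.0274]), np.float64(0.569), 1) None
t: 13.82
tcp_pos: [0.5111, -0.0276, 0.0968]
eef_rot: [-0.496, -3.1, 0.0]
contact_force: [0.2, -0.3, -0.7]
finger_gap: 1.002
gripper_force: 0.0
t: 14.23
tcp_pos: [0.4394, 0.0637, 0.0979]
eef_rot: [0.497, 3.102, -0.001]
contact_force: [-0.0, -0.8, -0.9]
finger_gap: 0.996
gripper_force: 0.0
[0.44021431 0.06295595 0.09824329] None (array([0.4287, 0.2604]), np.float64(0.985), 1) None (array([ 0.6131, -0.1457,  1.0735]), np.float64(0.057), 1)
```

```bash
python3 -m pendant '[[-1,[0,0,0],[0,0,0]],[-1,[0,0,0],[0,0,0]],[-1,[0,0,-1],[0,0,0]],[-1,[0,0,-2],[0,0,0]],[-1,[0,0,-3],[0,0,0]]]'
python3 -m pendant '[[-1,[0,0,-2],[0,0,0]],[-1,[0,0,-4],[0,0,0]],[-1,[0,0,-6],[0,0,0]],[-1,[0,0,-8.3],[0,0,0]],[-1,[0,0,-8.3],[0,0,0]]]'
python3 -m pendant '[[1,[0,0,0],[0,0,0]],[1,[0,0,0],[0,0,0]],[1,[0,0,0],[0,0,0]],[1,[0,0,0],[0,0,0]],[1,[0,0,0],[0,0,0]]]' 40
```

```text
t: 14.9
tcp_pos: [0.4387, 0.0636, 0.0668]
eef_rot: [-0.499, -3.101, 0.0]
contact_force: [0.5, 0.7, -0.3]
finger_gap: 0.998
gripper_force: 0.0
t: 15.32
tcp_pos: [0.434, 0.0643, -0.0197]
eef_rot: [-0.497, -3.092, 0.001]
contact_force: [-0.8, -0.3, -0.6]
finger_gap: 1.0
gripper_force: 0.0
t: 15.73
tcp_pos: [0.4405, 0.0635, -0.0134]
eef_rot: [0.498, 3.099, 0.0]
contact_force: [-0.2, 0.6, 4.7]
finger_gap: 0.661
gripper_force: 43.2
```

```bash
python3 -m pendant '[[1,[0,0,1],[0,0,0]],[1,[0,0,3],[0,0,0]],[1,[0,0,5],[0,0,0]],[1,[0,0,7],[0,0,0]],[1,[0,0,7],[0,0,0]]]'
python3 -m pendant '[[1,[2,-2.4,0],[0,0,0]],[1,[4,-4.8,0],[0,0,0]],[1,[6,-7.2,0],[0,0,0]],[1,[8,-9.6,0],[0,0,0]],[1,[10,-12,0],[0,0,0]]]'
python3 -m pendant '[[1,[2,-2.5,0],[0,0,0]],[1,[4,-5,0],[0,0,0]],[1,[6,-7.5,0],[0,0,0]],[1,[7.4,-9.1,0],[0,0,0]],[1,[7.4,-9.1,0],[0,0,0]]]'
python3 -m pendant '[[1,[0,0,0],[0,0,0]],[1,[0,0,-1],[0,0,0]],[1,[0,0,-1],[0,0,0]],[1,[0,0,-1],[0,0,0]],[1,[0,0,-1],[0,0,0]]]'
python3 - <<'E'
from h import *
s=r.sense();z=s["tcp_pos"][2]+.0134;print(s["tcp_pos"],z)
p=viewer.capture("wrist");save(p,"w6");a=viewer.capture("scene");b=viewer.capture("side");save(b,"s6")
for c in (p,a,b): print(fit([c],"pot",(.609,-.144),z),fit([c],"foot",(.609,-.144),.01))
E
```

```text
t: 16.15
tcp_pos: [0.4423, 0.0633, 0.0594]
eef_rot: [0.497, 3.094, 0.0]
contact_force: [1.7, -0.2, -1.7]
finger_gap: 0.653
gripper_force: 43.4
t: 16.57
tcp_pos: [0.539, -0.0573, 0.054]
eef_rot: [-0.499, -3.1, -0.0]
contact_force: [0.3, -0.0, -2.0]
finger_gap: 0.657
gripper_force: 43.4
t: 16.98
tcp_pos: [0.6148, -0.1511, 0.0544]
eef_rot: [0.503, 3.099, -0.002]
contact_force: [-0.1, 0.4, -1.6]
finger_gap: 0.654
gripper_force: 43.5
t: 17.4
tcp_pos: [0.6123, -0.1464, 0.0446]
eef_rot: [-0.497, -3.101, -0.001]
contact_force: [-0.3, -0.0, -2.6]
finger_gap: 0.655
gripper_force: 43.5
[ 0.61229281 -0.14635163  0.04460855] 0.05800854937901159
(array([ 0.6077, -0.1433]), np.float64(0.963), 1) (array([ 0.6083, -0.1437]), np.float64(0.325), 1)
(array([ 0.616 , -0.1471]), np.float64(0.209), 1) (array([ 0.6105, -0.1435]), np.float64(0.565), 1)
(array([ 0.6049, -0.1447]), np.float64(0.524), 1) (array([ 0.6073, -0.1471]), np.float64(0.846), 1)
```

View pics/w6.png

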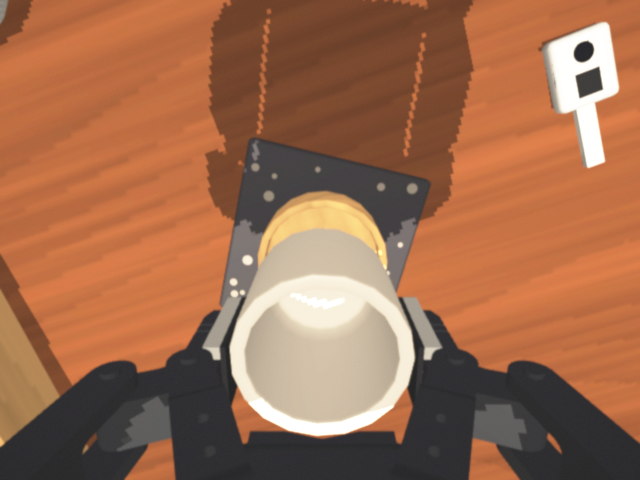

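The wrist view shows the pot at (322,355), upright in the fingers and in line with the foot behind it at (322,225). It needs about 1.3 mm in x.

```bash
python3 -m pendant '[[1,[0.13,0,-0.8],[0,0,0]],[1,[0.13,0,-1.6],[0,0,0]],[1,[0.13,0,-2.4],[0,0,0]],[1,[0.13,0,-2.7],[0,0,0]],[1,[0.13,0,-2.7],[0,0,0]]]'
python3 -m pendant '[[1,[0,0,-0.1],[0,0,0]],[1,[0,0,-0.2],[0,0,0]],[1,[0,0,-0.3],[0,0,0]],[1,[0,0,-0.4],[0,0,0]],[1,[0,0,-0.4],[0,0,0]]]'
python3 -m pendant '[[1,[0,0,-0.1],[0,0,0]],[1,[0,0,-0.15],[0,0,0]],[1,[0,0,-0.2],[0,0,0]],[1,[0,0,-0.2],[0,0,0]],[1,[0,0,-0.2],[0,0,0]]]'
```

```text
t: 18.27
tcp_pos: [0.613, -0.1468, 0.0161]
eef_rot: [-0.498, -3.098, -0.001]
contact_force: [0.0, 0.6, -2.8]
finger_gap: 0.656
gripper_force: 43.4
t: 18.68
tcp_pos: [0.6144, -0.1473, 0.0142]
eef_rot: [0.499, 3.102, -0.0]
contact_force: [0.3, -0.1, -2.2]
finger_gap: 0.652
gripper_force: 43.5
t: 19.1
tcp_pos: [0.6145, -0.1474, 0.0126]
eef_rot: [0.499, 3.102, -0.0]
contact_force: [-1.6, 0.2, 1.3]
finger_gap: 0.656
gripper_force: 43.7
```

```bash
python3 -m pendant '[[1,[0,0,-0.05],[0,0,0]],[1,[0,0,-0.1],[0,0,0]],[1,[0,0,-0.1],[0,0,0]],[1,[0,0,-0.1],[0,0,0]],[-1,[0,0,-0.05],[0,0,0]]]'
python3 -m pendant '[[-1,[0,0,0],[0,0,0]],[-1,[0,0,0],[0,0,0]],[-1,[0,0,0],[0,0,0]],[-1,[0,0,0],[0,0,0]],[-1,[0,0,2],[0,0,0]]]'
python3 -m pendant '[[-1,[0,0,3],[0,0,0]],[-1,[0,0,6],[0,0,0]],[-1,[0,0,9],[0,0,0]],[-1,[0,0,9],[0,0,0]],[-1,[-4,-2.7,9],[0,0,0]]]'
python3 -m pendant '[[-1,[-14.6,-9.5,-1],[0,0,0]],[-1,[-14.6,-9.5,-1],[0,0,0]],[-1,[-14.6,-9.5,-1],[0,0,0]],[-1,[-14.6,-9.5,-1],[0,0,0]],[-1,[-14.6,-9.5,-1],[0,0,0]]]'
python3 - <<'E'
from h import *
s=r.sense();print(s["tcp_pos"])
p=viewer.capture("wrist");save(p,"w7");a=viewer.capture("scene");b=viewer.capture("side");save(b,"s7")
for c in (p,a,b): print(fit([c],"pot",(.609,-.144),.026),fit([c],"foot",(.609,-.144),.01),fit([c],"dish",(.428,-.2675)))
E
```

```text
t: 19.52
tcp_pos: [0.615, -0.1476, 0.0124]
eef_rot: [0.498, 3.1, -0.001]
contact_force: [-0.2, -0.7, -0.4]
finger_gap: 0.783
gripper_force: 0.0
t: 19.93
tcp_pos: [0.611, -0.1459, 0.0274]
eef_rot: [-0.498, -3.094, -0.003]
contact_force: [-1.0, -0.3, 0.1]
finger_gap: 0.999
gripper_force: 0.0
t: 20.35
tcp_pos: [0.5851, -0.1691, 0.1245]
eef_rot: [0.49, 3.094, -0.0]
contact_force: [-0.0, -1.6, 0.1]
finger_gap: 0.994
gripper_force: 0.0
t: 20.77
tcp_pos: [0.4295, -0.2679, 0.1108]
eef_rot: [-0.504, -3.098, 0.001]
contact_force: [-0.7, -0.7, -0.0]
finger_gap: 0.998
gripper_force: 0.0
[ 0.42945079 -0.26789723  0.1107732 ]
(array([ 0.6121, -0.1435]), np.float64(0.085), 1) (array([ 0.6081, -0.1438]), np.float64(0.206), 1) (array([ 0.4283, -0.2677]), np.float64(0.96), 1)
(array([ 0.6121, -0.1446]), np.float64(0.933), 1) (array([ 0.6106, -0.1434]), np.float64(0.251), 1) (array([ 0.4304, -0.2654]), np.float64(0.915), 1)
(array([ 0.6076, -0.1432]), np.float64(0.872), 1) (array([ 0.6055, -0.1469]), np.float64(0.489), 1) (array([ 0.4254, -0.2685]), np.float64(0.928), 1)
```

View pics/w7.png

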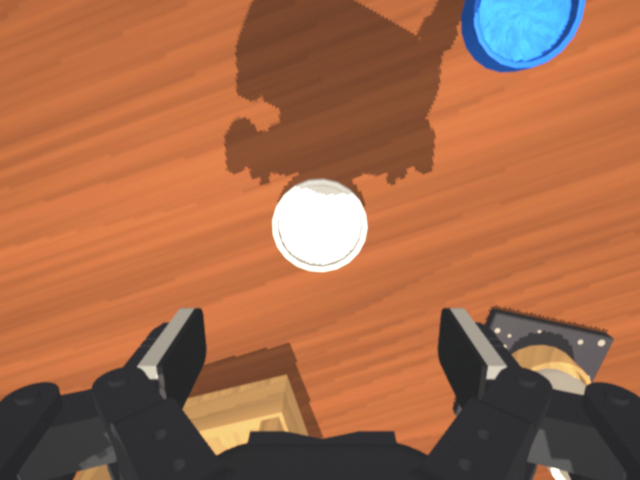

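The wrist view shows the dish at (320,225), clear of its surroundings and of the tray at the lower left. The pot stands in the foot at (555,375).

```bash
python3 -m pendant '[[-1,[-0.1,0,-3],[0,0,0]],[-1,[-0.1,0,-6],[0,0,0]],[-1,[-0.1,0,-9],[0,0,0]],[-1,[-0.1,0,-11],[0,0,0]],[-1,[-0.1,0,-11],[0,0,0]]]'
python3 -m pendant '[[-1,[0,0,-1],[0,0,0]],[-1,[0,0,-2],[0,0,0]],[-1,[0,0,-3.2],[0,0,0]],[-1,[0,0,-3.2],[0,0,0]],[-1,[0,0,-3.2],[0,0,0]]]'
python3 -m pendant '[[1,[0,0,0],[0,0,0]],[1,[0,0,0],[0,0,0]],[1,[0,0,0],[0,0,0]],[1,[0,0,0],[0,0,0]],[1,[0,0,0],[0,0,0]]]' 40
```

```text
t: 21.78
tcp_pos: [0.4298, -0.2624, -0.0029]
eef_rot: [-0.497, -3.094, -0.009]
contact_force: [0.4, 0.1, -0.2]
finger_gap: 0.997
gripper_force: 0.0
t: 22.2
tcp_pos: [0.4327, -0.2655, -0.0306]
eef_rot: [-0.499, -3.101, -0.001]
contact_force: [-0.1, 0.2, 0.8]
finger_gap: 0.999
gripper_force: 0.0
t: 22.62
tcp_pos: [0.4337, -0.2668, -0.0287]
eef_rot: [0.498, 3.1, -0.003]
contact_force: [-2.4, 0.2, 6.6]
finger_gap: 0.749
gripper_force: 43.7
```

```bash
python3 -m pendant '[[1,[0,0,1],[0,0,0]],[1,[0,0,4],[0,0,0]],[1,[0,0,7],[0,0,0]],[1,[0,0,10],[0,0,0]],[1,[0,0,12],[0,0,0]]]'
python3 -m pendant '[[1,[2,1.3,0],[0,0,0]],[1,[4,2.7,0],[0,0,0]],[1,[6,4,0],[0,0,0]],[1,[8,5.4,0],[0,0,0]],[1,[10,6.7,0],[0,0,0]]]'
python3 -m pendant '[[1,[2,1.3,0],[0,0,0]],[1,[4,2.7,0],[0,0,0]],[1,[6,4,0],[0,0,0]],[1,[8.1,5.5,0],[0,0,0]],[1,[8.1,5.5,0],[0,0,0]]]'
python3 -m pendant '[[1,[0,0,0],[0,0,0]],[1,[0,0,0],[0,0,0]],[1,[0,0,0],[0,0,0]],[1,[0,0,0],[0,0,0]],[1,[0,0,0],[0,0,0]]]'
python3 - <<'E'
from h import *
s=r.sense();z=s["tcp_pos"][2]+.0287;print(s["tcp_pos"],z)
p=viewer.capture("wrist");save(p,"w8");a=viewer.capture("scene");b=viewer.capture("side");save(b,"s8")
for c in (p,a,b): print(fit([c],"dish",(.609,-.144),z),fit([c],"pot",(.61,-.144),.026))
E
```

```text
t: 23.03
tcp_pos: [0.434, -0.2665, 0.0936]
eef_rot: [0.498, 3.098, -0.004]
contact_force: [-0.4, 0.8, -1.3]
finger_gap: 0.749
gripper_force: 45.7
t: 23.45
tcp_pos: [0.5338, -0.1977, 0.0905]
eef_rot: [0.498, 3.101, 0.0]
contact_force: [-0.8, 0.4, -1.6]
finger_gap: 0.753
gripper_force: 45.7
t: 23.87
tcp_pos: [0.6168, -0.1408, 0.0907]
eef_rot: [0.493, 3.1, 0.002]
contact_force: [0.5, -0.0, -0.6]
finger_gap: 0.748
gripper_force: 45.7
t: 24.28
tcp_pos: [0.6133, -0.1442, 0.0898]
eef_rot: [-0.5, -3.101, 0.0]
contact_force: [-0.4, 0.6, -0.9]
finger_gap: 0.747
gripper_force: 45.7
[ 0.61330028 -0.14424403  0.08980948] 0.11850948164292888
(array([ 0.609 , -0.1415]), np.float64(0.961), 1) (array([ 0.6041, -0.1422]), np.float64(0.221), 1)
(array([ 0.6272, -0.1507]), np.float64(0.284), 1) (array([ 0.6158, -0.14  ]), np.float64(0.613), 1)
(array([ 0.6048, -0.1431]), np.float64(0.443), 1) (array([ 0.6077, -0.1434]), np.float64(0.876), 1)
```

View pics/w8.png

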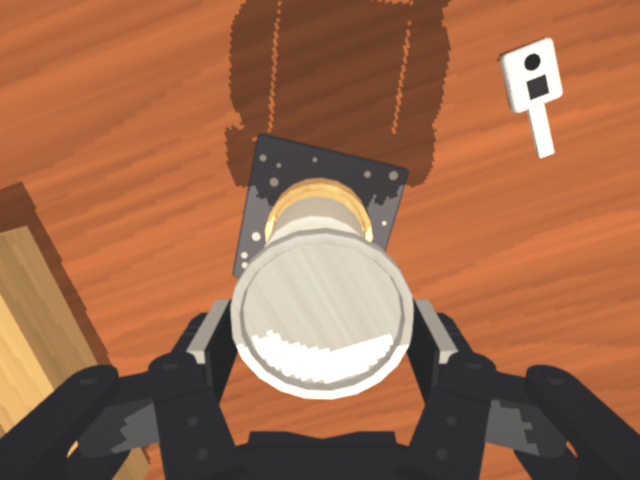

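The wrist view shows the dish at (322,312), level in the fingers. The foot and pot are behind it at column ~319, so the dish needs about +1.5 mm in x and -2.5 mm in y.

```bash
python3 -m pendant '[[1,[0.15,-0.25,0],[0,0,0]],[1,[0.15,-0.25,-0.5],[0,0,0]],[1,[0.15,-0.25,-1],[0,0,0]],[1,[0.15,-0.25,-1.6],[0,0,0]],[1,[0.15,-0.25,-2.2],[0,0,0]]]'
python3 -m pendant '[[1,[0,0,-0.4],[0,0,0]],[1,[0,0,-0.8],[0,0,0]],[1,[0,0,-1.2],[0,0,0]],[1,[0,0,-1.5],[0,0,0]],[1,[0,0,-1.5],[0,0,0]]]'
python3 -m pendant '[[1,[0,0,-0.2],[0,0,0]],[1,[0,0,-0.4],[0,0,0]],[1,[0,0,-0.5],[0,0,0]],[1,[0,0,-0.5],[0,0,0]],[1,[0,0,-0.5],[0,0,0]]]'
python3 - <<'E'
from h import *
s=r.sense();z=s["tcp_pos"][2]+.0287;print(s["tcp_pos"],z)
b=viewer.capture("side");print(fit([b],"dish",(.609,-.144),z),fit([b],"pot",(.61,-.144),.026))
E
```

```text
t: 25.15
tcp_pos: [0.6151, -0.146, 0.0667]
eef_rot: [-0.499, -3.101, -0.0]
contact_force: [0.4, -0.4, -1.1]
finger_gap: 0.751
gripper_force: 45.7
t: 25.57
tcp_pos: [0.6148, -0.1459, 0.0518]
eef_rot: [-0.498, -3.101, -0.001]
contact_force: [-0.0, 0.9, -1.0]
finger_gap: 0.75
gripper_force: 45.7
t: 25.98
tcp_pos: [0.6154, -0.1461, 0.0477]
eef_rot: [0.499, 3.102, -0.0]
contact_force: [0.6, 0.3, -0.4]
finger_gap: 0.744
gripper_force: 45.7
[ 0.61538492 -0.14614159  0.04771483] 0.07641483365525324
(array([ 0.608, -0.143]), np.float64(0.356), 1) (array([ 0.6077, -0.1432]), np.float64(0.527), 1)
```

Stem inside the mouth without contact; final few millimetres.

```bash
python3 -m pendant '[[1,[0,0,-0.1],[0,0,0]],[1,[0,0,-0.2],[0,0,0]],[1,[0,0,-0.3],[0,0,0]],[1,[0,0,-0.3],[0,0,0]],[1,[0,0,-0.3],[0,0,0]]]'
python3 -m pendant '[[1,[0,0,-0.05],[0,0,0]],[1,[0,0,-0.1],[0,0,0]],[1,[0,0,-0.15],[0,0,0]],[1,[0,0,-0.15],[0,0,0]],[1,[0,0,-0.15],[0,0,0]]]'
```

```text
t: 26.55
tcp_pos: [0.6152, -0.1461, 0.0445]
eef_rot: [-0.499, -3.101, -0.0]
contact_force: [0.1, 1.0, -1.8]
finger_gap: 0.748
gripper_force: 45.7
t: 26.97
tcp_pos: [0.6154, -0.1462, 0.0434]
eef_rot: [0.499, 3.102, -0.0]
contact_force: [-0.3, 0.4, 0.5]
finger_gap: 0.749
gripper_force: 45.8
```

```bash
python3 -m pendant '[[1,[0,0,-0.05],[0,0,0]],[1,[0,0,-0.1],[0,0,0]],[1,[0,0,-0.1],[0,0,0]],[1,[0,0,-0.1],[0,0,0]],[-1,[0,0,-0.05],[0,0,0]]]'
python3 -m pendant '[[-1,[0,0,0],[0,0,0]],[-1,[0,0,0],[0,0,0]],[-1,[0,0,0],[0,0,0]],[-1,[0,0,0],[0,0,0]],[-1,[0,0,1],[0,0,0]]]'
python3 -m pendant '[[-1,[0,0,3],[0,0,0]],[-1,[0,0,6],[0,0,0]],[-1,[0,0,8],[0,0,0]],[-1,[0,0,8],[0,0,0]],[-1,[-2,4,8],[0,0,0]]]'
python3 - <<'E'
from h import *
p=viewer.capture("wrist");print(fit([p],"dish",(.61,-.144),.072),fit([p],"foot",(.61,-.144),.01),fit([p],"granite_coaster",(.609,-.144)))
E
python3 -m pendant '[[-1,[-8,18,0],[0,0,0]],[-1,[-8,18,0],[0,0,0]],[-1,[-8,18,0],[0,0,0]],[-1,[-8,18,0],[0,0,0]],[-1,[-8,18,0],[0,0,0]]]'
python3 -m pendant '[[-1,[-8.6,18.3,-1],[0,0,0]],[-1,[-8.6,18.3,-1],[0,0,0]],[-1,[-8.6,18.3,-1],[0,0,0]],[-1,[-8.6,18.3,-1],[0,0,0]],[-1,[-8.6,18.3,-1],[0,0,0]]]'
python3 -m pendant '[[-1,[0,0,0],[0,0,0]],[-1,[0,0,0],[0,0,0]],[-1,[0,0,0],[0,0,0]],[-1,[0,0,0],[0,0,0]],[-1,[0,0,0],[0,0,0]]]'
python3 - <<'E'
from h import *
s=r.sense();print(s["tcp_pos"])
p=viewer.capture("wrist");save(p,"w9");a=viewer.capture("scene");b=viewer.capture("side")
cv2.imwrite("pics/s9.png",cv2.cvtColor(np.hstack([cv2.resize(q["pixels"][v:v+120,u:u+80],(400,600),interpolation=cv2.INTER_CUBIC) for q,u,v in((a,206,190),(b,340,190))]),cv2.COLOR_RGB2BGR))
print(fit([p],"lid",(.4287,.260)))
for c in (a,b): print(fit([c],"dish",(.609,-.144),.072),fit([c],"pot",(.61,-.144),.026),fit([c],"lid",(.4287,.26)))
E
```

```text
t: 27.38
tcp_pos: [0.6158, -0.1463, 0.0431]
eef_rot: [0.498, 3.101, -0.0]
contact_force: [0.6, -0.5, -0.1]
finger_gap: 0.867
gripper_force: 0.0
t: 27.8
tcp_pos: [0.6135, -0.1454, 0.0505]
eef_rot: [-0.498, -3.097, -0.002]
contact_force: [-0.1, 0.6, -1.3]
finger_gap: 1.004
gripper_force: 0.0
t: 28.22
tcp_pos: [0.6001, -0.1145, 0.1354]
eef_rot: [0.505, 3.093, -0.006]
contact_force: [0.7, 0.1, -0.3]
finger_gap: 1.0
gripper_force: 0.0
(array([ 0.611 , -0.1434]), np.float64(0.953), 1) (array([ 0.6096, -0.1437]), np.float64(0.238), 1) (array([ 0.6078, -0.1434,  1.0224]), np.float64(0.44), 1)
t: 28.83
tcp_pos: [0.5159, 0.073, 0.1329]
eef_rot: [0.498, 3.102, 0.001]
contact_force: [0.2, -0.9, -0.1]
finger_gap: 0.999
gripper_force: 0.0
t: 29.25
tcp_pos: [0.4303, 0.2559, 0.1231]
eef_rot: [0.499, 3.101, 0.001]
contact_force: [0.8, 0.4, 0.4]
finger_gap: 0.997
gripper_force: 0.0
t: 29.67
tcp_pos: [0.4317, 0.253, 0.1229]
eef_rot: [0.502, 3.101, -0.0]
contact_force: [0.0, -0.5, -0.3]
finger_gap: 0.999
gripper_force: 0.0
[0.43174191 0.25298797 0.12285265]
(array([0.4286, 0.2594]), np.float64(0.958), 1)
(array([ 0.6116, -0.1429]), np.float64(0.929), 1) (array([ 0.6155, -0.1405]), np.float64(0.285), 1) (array([0.4283, 0.2601]), np.float64(0.909), 1)
(array([ 0.6074, -0.1441]), np.float64(0.853), 1) (array([ 0.6077, -0.1434]), np.float64(0.555), 1) (array([0.4256, 0.2525]), np.float64(0.893), 1)
```

View pics/s9.png

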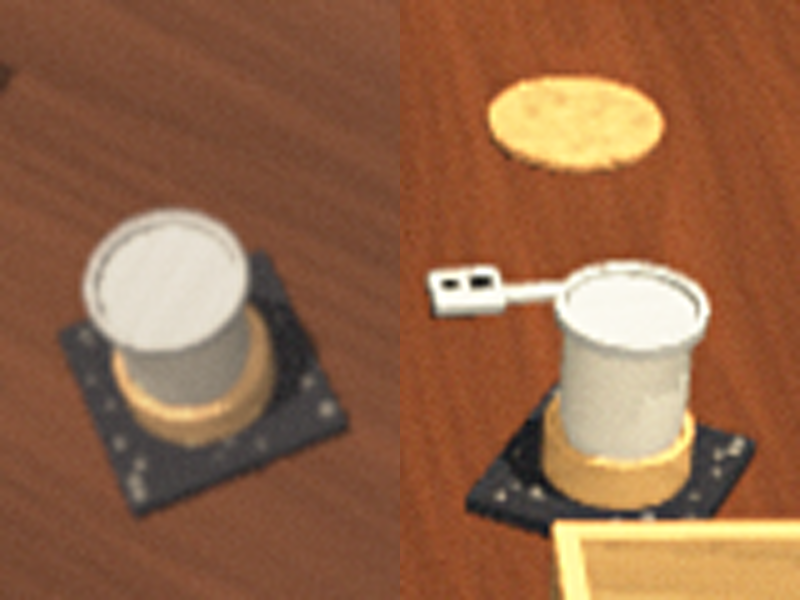

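View pics/w9.png

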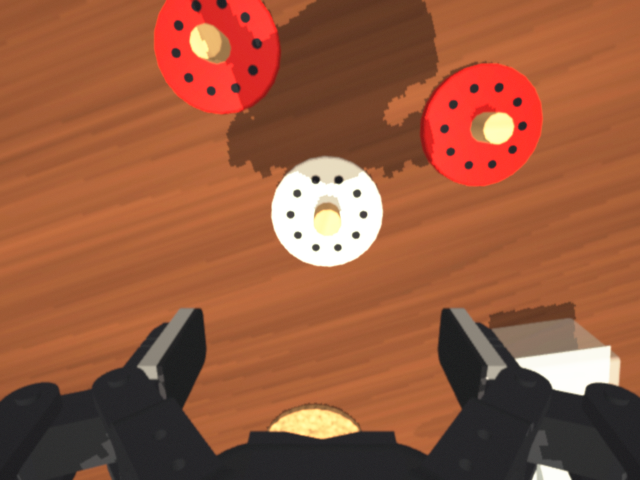

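The stack view shows the dish level on the pot, and the pot upright in the foot. The wrist view shows the white lid's knob at (327,222), with the red lids at (215,50) and (482,125) clear of the fingers.

```bash
python3 -m pendant '[[-1,[-0.3,0.65,-2],[0,0,0]],[-1,[-0.3,0.65,-4],[0,0,0]],[-1,[-0.3,0.65,-6],[0,0,0]],[-1,[-0.3,0.65,-8],[0,0,0]],[-1,[-0.3,0.65,-8],[0,0,0]]]'
python3 -m pendant '[[-1,[0,0,0],[0,0,0]],[-1,[0,0,0],[0,0,0]],[-1,[0,0,0],[0,0,0]],[-1,[0,0,0],[0,0,0]],[-1,[0,0,0],[0,0,0]]]'
python3 - <<'E'
from h import *
s=r.sense();print(s["tcp_pos"]);p=viewer.capture("wrist");print(fit([p],"lid",(.4287,.260)))
E
```

```text
t: 30.58
tcp_pos: [0.4242, 0.2596, 0.0387]
eef_rot: [-0.497, -3.095, 0.006]
contact_force: [0.0, 0.4, -0.3]
finger_gap: 1.002
gripper_force: 0.0
t: 31.0
tcp_pos: [0.4286, 0.2609, 0.0438]
eef_rot: [0.498, 3.1, 0.001]
contact_force: [0.3, 0.5, -0.0]
finger_gap: 0.996
gripper_force: 0.0
[0.42857522 0.26089071 0.04377789]
(array([0.4283, 0.2592]), np.float64(0.962), 1)
```

```bash
python3 -m pendant '[[-1,[0,-0.15,-2],[0,0,0]],[-1,[0,-0.15,-4],[0,0,0]],[-1,[0,-0.15,-5],[0,0,0]],[-1,[0,-0.15,-5.9],[0,0,0]],[-1,[0,-0.15,-5.9],[0,0,0]]]'
python3 -m pendant '[[1,[0,0,0],[0,0,0]],[1,[0,0,0],[0,0,0]],[1,[0,0,0],[0,0,0]],[1,[0,0,0],[0,0,0]],[1,[0,0,0],[0,0,0]]]' 40
python3 -m pendant '[[1,[0,0,0],[0,0,0]],[1,[0,0,0],[0,0,0]],[1,[0,0,0],[0,0,0]],[1,[0,0,0],[0,0,0]],[1,[0,0,0],[0,0,0]]]'
```

```text
t: 31.52
tcp_pos: [0.4263, 0.2587, -0.0179]
eef_rot: [-0.498, -3.099, 0.002]
contact_force: [0.1, -0.4, -0.7]
finger_gap: 0.996
gripper_force: 0.0
t: 31.93
tcp_pos: [0.4283, 0.2593, -0.0157]
eef_rot: [0.498, 3.101, 0.001]
contact_force: [0.1, -0.5, -0.1]
finger_gap: 0.298
gripper_force: 0.0
t: 32.35
tcp_pos: [0.4283, 0.2593, -0.0157]
eef_rot: [0.498, 3.101, 0.001]
contact_force: [-1.9, -0.4, 5.6]
finger_gap: 0.212
gripper_force: 39.2
```

```bash
python3 -m pendant '[[1,[0,0,1],[0,0,0]],[1,[0,0,4],[0,0,0]],[1,[0,0,8],[0,0,0]],[1,[0,0,12],[0,0,0]],[1,[0,0,15],[0,0,0]]]'
python3 -m pendant '[[1,[1.2,-2.7,0],[0,0,0]],[1,[2.4,-5.4,0],[0,0,0]],[1,[3.7,-8.1,0],[0,0,0]],[1,[5,-10.8,0],[0,0,0]],[1,[6.2,-13.5,0],[0,0,0]]]'
python3 -m pendant '[[1,[1.2,-2.7,0],[0,0,0]],[1,[2.4,-5.4,0],[0,0,0]],[1,[3.7,-8.1,0],[0,0,0]],[1,[5,-10.8,0],[0,0,0]],[1,[6.2,-13.5,0],[0,0,0]]]'
python3 -m pendant '[[1,[1.2,-2.7,0],[0,0,0]],[1,[2.4,-5.4,0],[0,0,0]],[1,[3.7,-8.1,0],[0,0,0]],[1,[5,-11,0],[0,0,0]],[1,[5.8,-13.2,0],[0,0,0]]]'
python3 -m pendant '[[1,[0,0,0],[0,0,0]],[1,[0,0,0],[0,0,0]],[1,[0,0,-1],[0,0,0]],[1,[0,0,-1],[0,0,0]],[1,[0,0,-1],[0,0,0]]]'
python3 - <<'E'
from h import *
s=r.sense();z=s["tcp_pos"][2]+.0157;print(s["tcp_pos"],z)
p=viewer.capture("wrist");save(p,"w10");a=viewer.capture("scene");b=viewer.capture("side");save(b,"s8")
for c in (p,a,b): print(fit([c],"lid",(.61,-.144),z))
cv2.imwrite("pics/w10.png",cv2.cvtColor(np.hstack([cv2.resize(p["pixels"],(480,360)),cv2.resize(b["pixels"][170:290,325:425],(300,360))]),cv2.COLOR_RGB2BGR))
E
```

```text
t: 32.77
tcp_pos: [0.4282, 0.2593, 0.1371]
eef_rot: [0.498, 3.099, 0.002]
contact_force: [1.1, -0.4, -0.9]
finger_gap: 0.213
gripper_force: 39.2
t: 33.18
tcp_pos: [0.4898, 0.1229, 0.1339]
eef_rot: [-0.498, -3.102, -0.0]
contact_force: [0.7, 0.2, -1.4]
finger_gap: 0.217
gripper_force: 39.4
t: 33.6
tcp_pos: [0.5518, -0.0122, 0.1337]
eef_rot: [-0.499, -3.101, -0.0]
contact_force: [0.5, 0.5, -1.1]
finger_gap: 0.217
gripper_force: 39.4
t: 34.02
tcp_pos: [0.6101, -0.1451, 0.1337]
eef_rot: [0.5, 3.102, -0.001]
contact_force: [0.9, -0.5, -0.8]
finger_gap: 0.216
gripper_force: 39.4
t: 34.43
tcp_pos: [0.6085, -0.1413, 0.1223]
eef_rot: [-0.496, -3.099, -0.001]
contact_force: [-0.6, -0.4, -1.1]
finger_gap: 0.215
gripper_force: 39.4
[ 0.60848757 -0.14128354  0.12228304] 0.13798303531897985
(array([ 0.6097, -0.1402]), np.float64(0.723), 1)
(array([ 0.6101, -0.1396]), np.float64(0.666), 1)
(array([ 0.6084, -0.144 ]), np.float64(0.767), 1)
```

View pics/w10.png

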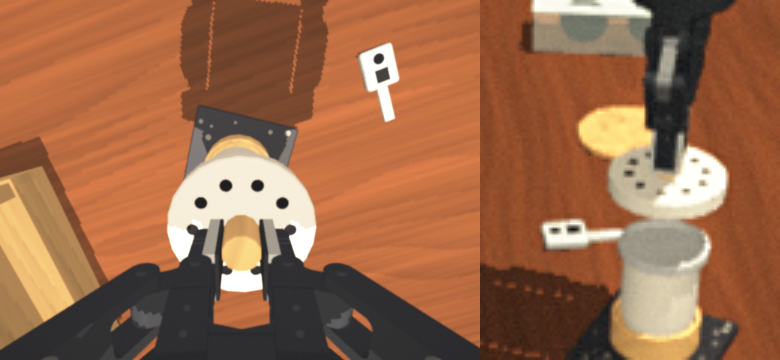

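The lid hangs level by its knob above the dish, as both the wrist and side views show.

```bash
python3 -m pendant '[[1,[0.2,-0.25,-1],[0,0,0]],[1,[0.2,-0.25,-2],[0,0,0]],[1,[0.2,-0.25,-2.7],[0,0,0]],[1,[0.2,-0.25,-2.7],[0,0,0]],[1,[0.2,-0.25,-2.7],[0,0,0]]]'
python3 -m pendant '[[1,[0,0,0],[0,0,0]],[1,[0,0,0],[0,0,0]],[1,[0,0,0],[0,0,0]],[1,[0,0,0],[0,0,0]],[1,[0,0,0],[0,0,0]]]'
python3 - <<'E'
from h import *
s=r.sense();z=s["tcp_pos"][2]+.0157;print(s["tcp_pos"],z)
p=viewer.capture("wrist");a=viewer.capture("scene");b=viewer.capture("side")
for c in (p,a,b): print(fit([c],"lid",(.61,-.144),z))
E
```

```text
t: 35.15
tcp_pos: [0.6108, -0.145, 0.0952]
eef_rot: [-0.498, -3.099, -0.001]
contact_force: [-0.3, -0.2, -1.5]
finger_gap: 0.218
gripper_force: 39.4
t: 35.57
tcp_pos: [0.6119, -0.1454, 0.097]
eef_rot: [0.499, 3.101, -0.0]
contact_force: [-0.3, 0.1, -0.4]
finger_gap: 0.219
gripper_force: 39.4
[ 0.61189749 -0.14544194  0.09701744] 0.11271744068156084
(array([ 0.6127, -0.1443]), np.float64(0.727), 1)
(array([ 0.6134, -0.1435]), np.float64(0.617), 1)
(array([ 0.6089, -0.1486]), np.float64(0.772), 1)
```

```bash
python3 -m pendant '[[1,[-0.1,0.15,-0.4],[0,0,0]],[1,[-0.1,0.15,-0.8],[0,0,0]],[1,[-0.1,0.15,-1.2],[0,0,0]],[1,[-0.1,0.15,-1.4],[0,0,0]],[1,[-0.1,0.15,-1.4],[0,0,0]]]'
python3 -m pendant '[[1,[0,0,-0.2],[0,0,0]],[1,[0,0,-0.4],[0,0,0]],[1,[0,0,-0.6],[0,0,0]],[1,[0,0,-0.7],[0,0,0]],[1,[0,0,-0.7],[0,0,0]]]'
```

```text
t: 36.28
tcp_pos: [0.61, -0.1436, 0.0815]
eef_rot: [-0.498, -3.1, -0.001]
contact_force: [-1.0, -0.2, -2.7]
finger_gap: 0.218
gripper_force: 39.4
t: 36.7
tcp_pos: [0.6105, -0.1438, 0.0753]
eef_rot: [-0.499, -3.101, -0.0]
contact_force: [1.0, 1.0, -2.3]
finger_gap: 0.214
gripper_force: 39.4
```

Skirt is over the dish without contact; final approach.

```bash
python3 -m pendant '[[1,[0,0,-0.1],[0,0,0]],[1,[0,0,-0.15],[0,0,0]],[1,[0,0,-0.2],[0,0,0]],[1,[0,0,-0.2],[0,0,0]],[1,[0,0,-0.2],[0,0,0]]]'
python3 -m pendant '[[1,[0,0,-0.05],[0,0,0]],[1,[0,0,-0.1],[0,0,0]],[1,[0,0,-0.15],[0,0,0]],[1,[0,0,-0.15],[0,0,0]],[1,[0,0,-0.15],[0,0,0]]]'
```

```text
t: 37.12
tcp_pos: [0.6107, -0.1439, 0.0737]
eef_rot: [-0.499, -3.102, 0.0]
contact_force: [-0.4, -0.4, -1.0]
finger_gap: 0.215
gripper_force: 39.4
t: 37.53
tcp_pos: [0.6109, -0.1439, 0.0724]
eef_rot: [0.499, 3.101, -0.0]
contact_force: [-0.7, 1.4, 0.6]
finger_gap: 0.215
gripper_force: 39.6
```

```bash
python3 -m pendant '[[1,[0,0,-0.05],[0,0,0]],[1,[0,0,-0.1],[0,0,0]],[1,[0,0,-0.1],[0,0,0]],[1,[0,0,-0.1],[0,0,0]],[-1,[0,0,-0.05],[0,0,0]]]'
python3 -m pendant '[[-1,[0,0,0],[0,0,0]],[-1,[0,0,0],[0,0,0]],[-1,[0,0,0],[0,0,0]],[-1,[0,0,0],[0,0,0]],[-1,[0,0,0],[0,0,0]]]'
python3 -m pendant '[[-1,[0,0,1],[0,0,0]],[-1,[0,0,4],[0,0,0]],[-1,[0,0,8],[0,0,0]],[-1,[0,0,10],[0,0,0]],[-1,[-4,6,10],[0,0,0]]]'
python3 -m pendant '[[-1,[-8,12,0],[0,0,0]],[-1,[-8,12,0],[0,0,0]],[-1,[-8,12,0],[0,0,0]],[-1,[-8,12,0],[0,0,0]],[-1,[-8,12,0],[0,0,0]]]'
python3 -m pendant '[[-1,[0,0,0],[0,0,0]],[-1,[0,0,0],[0,0,0]],[-1,[0,0,0],[0,0,0]],[-1,[0,0,0],[0,0,0]],[-1,[0,0,0],[0,0,0]]]'
python3 - <<'E'
from h import *
a=viewer.capture("scene");b=viewer.capture("side")
cv2.imwrite("pics/s11.png",cv2.cvtColor(np.hstack([cv2.resize(q["pixels"][v:v+120,u:u+80],(400,600),interpolation=cv2.INTER_CUBIC) for q,u,v in((a,206,190),(b,340,190))]),cv2.COLOR_RGB2BGR))
for c in (a,b): print(fit([c],"lid",(.611,-.144),.088),find_in(c,"car_key")[:1],find_in(c,"glasses_box")[:1])
E
```

```text
t: 37.95
tcp_pos: [0.611, -0.144, 0.0721]
eef_rot: [0.498, 3.101, -0.0]
contact_force: [-0.6, 0.9, -0.4]
finger_gap: 0.342
gripper_force: 0.0
t: 38.37
tcp_pos: [0.6106, -0.1439, 0.0715]
eef_rot: [-0.499, -3.101, -0.0]
contact_force: [0.3, 0.3, -0.7]
finger_gap: 0.994
gripper_force: 0.0
t: 38.78
tcp_pos: [0.5939, -0.1155, 0.1799]
eef_rot: [0.503, 3.085, -0.009]
contact_force: [1.0, 0.5, 0.6]
finger_gap: 1.003
gripper_force: 0.0
t: 39.2
tcp_pos: [0.5056, 0.0141, 0.1724]
eef_rot: [-0.493, -3.102, -0.002]
contact_force: [0.2, -0.8, 0.2]
finger_gap: 1.001
gripper_force: 0.0
t: 39.62
tcp_pos: [0.508, 0.01, 0.1716]
eef_rot: [-0.501, -3.101, 0.0]
contact_force: [0.9, -0.2, -0.4]
finger_gap: 0.997
gripper_force: 0.0
(array([ 0.6127, -0.1426]), np.float64(0.906), 1) [{'xyz': [0.5646, 0.013, 0.0108], 'score': 0.55}] [{'xyz': [0.6697, 0.3828, 0.0632], 'score': 0.71}]
(array([ 0.6089, -0.143 ]), np.float64(0.865), 1) [{'xyz': [0.5637, 0.0023, 0.0057], 'score': 0.61}] [{'xyz': [0.6568, 0.3426, 0.045], 'score': 0.74}]
```

View pics/s11.png

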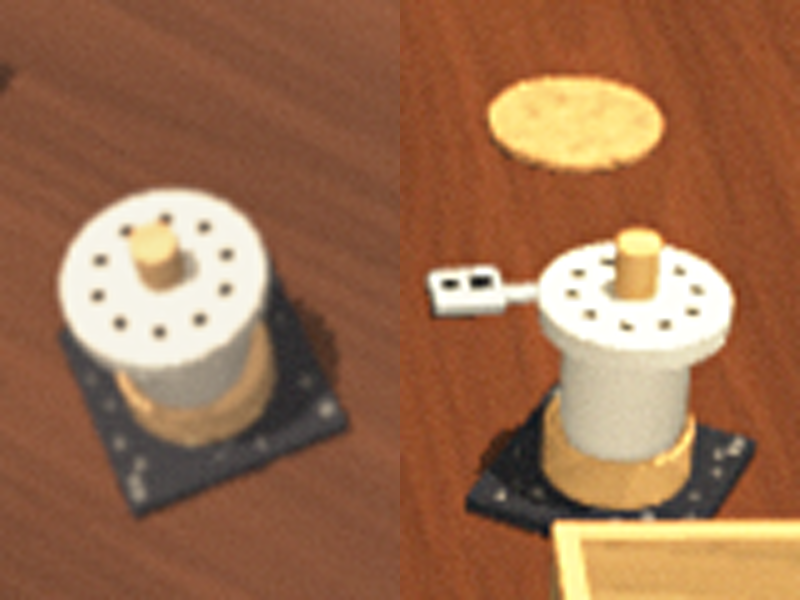

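Both views show the lid level over the dish and the whole stack upright on the granite coaster. The key and box are where they were.

```bash
python3 -c "
from plant import r
print(r.finish_job())"
```

```text
the job is handed in; nothing more can be done
None
```

The diffuser is rebuilt as one upright stack in the middle of the granite coaster (foot, pot, dish, lid), all parts released, and the job was handed in at about 40 s; the hand-in returned no verdict.

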